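Shut off the bench air valve under the sliding cover

TASK

Close down the air feed of this electronics bench: with the fingertips, push the flat cover of the low grey service box all the way along its guides to the far stop, so that the two valve handles are uncovered. Then push the handle that ends in a round disc through its quarter turn until it is fully shut (crosswise to its pipe), and leave the straight handle and everything else on the bench as it is. Only push; lift nothing.

Things in the scene. Friction and masses are not known exactly. Their poses are not given: they have to be found in the camera images.
- box: Fixed grey steel service box, 162 (x) by 520 (y) by 70 mm high; origin on the bench under its centre, long axis y to the robot's left at yaw 0. The -y half (y -252 to -3, x -65 to 65 mm) is an open trough with two valves; the +y half is a deck 62 mm high where the cover parks. Guide walls (x = +-75 to 81 mm) and end walls, the stops (inner faces y = +-252 mm), are all 70 mm high.
- cover: Loose flat aluminium cover, 146 (x) by 250 (y) by 5 mm, about 0.6 kg, lying 62 mm above the bench between the guides (2 mm play each side); origin under its centre. It starts over the trough (origin at box y about -125 to -105 mm) and slides in box +y to the far stop (origin at box y = +127 mm). Sliding takes a few newtons.
- cover_rib (a point): Centre of the upright rib on the cover: 90 mm long in the cover's x, 12 mm thick in y, standing from 67 to 89 mm above the bench; this point is 78 mm above the bench.
- marked_handle (a joint): Turn of the disc-ended handle, rad: 0 = open (along its pipe, pointing in box +x), 1.571 = fully shut at its stop (pointing in box +y); counter-clockwise from above shuts it. Starts at 0 to 0.3, turns stiffly (0.12 N m, 2 to 3 N at the disc), stays where it is left.
- marked_pivot (a point): Turning axis of the disc-ended handle, at mid-thickness of the handle, 50 mm above the bench; its axes are parallel to the box's. It lies at box x = -35 mm and box y = -188 or -88 mm: either place in the trough.
- marked_tip (a point): Centre of the disc at the end of the marked steel handle: disc 30 mm across, 12 mm thick (44 to 56 mm above the bench), 48 mm from the pivot, on a bar 10 mm wide. The pipe and valve body below it reach 35 mm above the bench, within 14 mm of the line parallel to box x through the pivot.
- plain_tip (a point): Point 48 mm from the pivot on the other handle, to be left alone: a straight steel bar 10 mm wide, 63 mm long, no disc, 45 to 55 mm above the bench. Its pivot is in the other place of the trough, 100 mm from the marked one; it stands open within 0.3 rad of box +x.
- module_a: Loose bystander: small aluminium connector module, 34 x 60 x 22 mm, origin under its centre.
- module_b: Loose bystander: aluminium connector module, 34 x 75 x 22 mm, origin under its centre.
- remote: Loose bystander: black remote control, 45 x 150 x 16 mm, origin under its centre.
- board: Loose bystander: green circuit board, 56 x 85 mm, 22 mm high, origin under its centre.
- adapter: Loose bystander: black power adapter, 50 x 72 x 30 mm, origin under its centre.
- fitting: Loose bystander: small brass fitting, 18 mm across, 18 mm high, standing on the trough floor (4 mm above the bench) between the two pipes near the +x wall; origin under its centre.
- mouse: Loose bystander: black computer mouse, 62 x 105 x 33 mm, origin under its centre.

How it is judged:
On the way, in this order (a step that is already met when the one before it is completed fails the run):
1. the cover has been pushed along the guides to the far stop (y of cover in the frame of box above 0.105 m and z of cover in the frame of box below 0.07 m), for 0.2 s.
2. the disc-ended handle is shut (value of joint marked_handle above 1.42 rad and y of cover in the frame of box above 0.105 m), for 0.2 s.
At the end, for the whole second after the job is handed in: The cover lies flat in its guides within 22 mm of the far stop, the disc-ended handle is within 0.15 rad of its shut stop, both are at rest, and the straight handle's tip is within 12 mm of where it started (all of step 2 and z of cover in the frame of box below 0.07 m and velocity of joint marked_handle below 0.05 rad/s and linear speed of cover below 0.02 m/s and distance of plain_tip from where it was at the start of the episode below 0.012 m); the robot touches nothing.
It fails at once if the cover is lifted or tipped out of its guides (more than 10 mm up, or 0.15 rad of tilt) (z of cover in the frame of box above 0.072 m or angle between cover's own z axis and vertical above 0.15 rad).
It fails at once if the straight handle is moved by more than 12 mm (distance of plain_tip from where it was at the start of the episode above 0.012 m).
It fails at once if a loose thing on the bench is lifted or displaced by more than 25 mm (distance of any of module_a, module_b, remote, board, adapter, mouse, fitting from where it was at the start of the episode above 0.025 m).
It also fails if it takes over 48 s, if anything falls off the work surface, if the arm or the gripper's body presses on something with over 40 N, if the wrist force passes 120 N, or if a joint passes its speed limit or range.

ROBOT

A 6-joint arm with a two-finger parallel gripper is mounted at the origin on the work surface. World frame = base frame: x ahead of the robot, y to its left, z up, the work surface at z = 0. Lengths are in m, angles in rad, forces in N, time in s.
With the tool pointing down it reaches from about 0.425 to 0.95 m from the base axis. Payload 14.7 kg.
Tool frame: the origin (TCP) lies between the finger pads; the fingertips stand 25 mm ahead of it and the grasp point (between the pads) lies 6 mm ahead of it; z points along the fingers, y is the line along which they close (so a half turn about z gives the same grasp; the last joint's range is limited). The gripper opens to 85 mm and grips with 20 to 120 N. Pads are 22 mm wide; open, the fingers measure 114 mm over their backs; the gripper's body (76 mm by 85 mm) begins 54 mm behind the grasp point. The pads swing forward as they close: fully open they stand 13 mm farther back than shut.
Start: joints at [-0.047, 0.48, 1.596, -0, 1.065, -0.047], TCP at [0.65, 0, 0.256] pointing down, gripper open.
Joint ranges: [-2.75, 2.75], [-0.82, 2.05], [0.23, 2.67], [-1.56, 4.7], [0.09, 2.69], [-2.92, 2.92]. Speed limits (rad/s): [1.89, 1.89, 2.39, 3.01, 3.01, 3.01].

INTERFACE

Orientations are given as a unit quaternion [x, y, z, w].
In Python, from cell import read_state, snapshot, camera_model, sign_off, recognise, mark_of gives the robot as it stands.
- The arm moves only by the shell command python3 -m creep 'ROWS' [FORCE]. ROWS is JSON, a list of rows, each a list of 3 entries, a list of its own where there are three numbers: the shift along the tool's x, y, z normalised to -1 to 1, where 1 is 2 cm, then the turn, a rotation vector about the tool's x, y, z normalised to -1 to 1, where 1 is 0.15 rad, then the gripper's target within -1 to 1 (shut at 1, half-way at 0, fully open at -1). A call has 1 to 5 rows; each row shifts and turns the commanded pose from where the row before left it, along the tool's axes as they then stand; what a row does not reach is not made up. A row lasts 1/10 s, in which the tool goes at most 50 mm and 8.59 degrees, less where a joint would pass 70% of its speed; a pose out of reach is approached as far as the arm can. A call with a number of a shift or a turn outside -1 to 1 is refused whole. A call with a gripper value outside its range is refused whole. The fingers move at their own pace and stop on an object; FORCE is the grip in N (left out, the last holds). Time passes only in rows, so rows that do not move let the fingers close. It gives the time, the measured TCP pose, the force, the opening and the grip force at its end, in the units of the state.
- read_state(): the state, without advancing time (a new reading comes with each control period).
- snapshot(name): name is "scene" or "side" or "wrist"; returns the picture (420x560x3 uint8, red, green, blue); there is no depth.
- camera_model(name): a dict with "camera_matrix" (3x3 intrinsics, pixels), "T" (4x4, takes a point from camera to world coordinates). Camera axes: x right, y down, z forward; pixel columns grow to the right and rows downward; lengths in m; the calibration is good to about 2 mm. A picture is of the moment at which its call begins: read the wrist's pose just before it. camera_model takes no time and is no camera call; for the wrist camera it gives the pose at the moment of the call.
- sign_off(): hands the job in; it is judged then, once.
Trained networks look in the newest picture that a camera, given by its name, has taken for a name from the list of things; names that differ only in an ending like _2 or _b are one class to them, and where a whole thing is asked for, a point or a joint stands for the part that bears it (a point fixed in the world has none). Each returns a list of dicts, best first, with "p" (0 to 1); they miss things now and then, are a little off and sometimes report something else, mostly with a low value. They report only what shows in the picture. A call takes as long as a camera call.
- recognise(camera, label): "extent" ([centre column, centre row, width, height] in pixels, round what is visible of it).
- mark_of(camera, label): "at" ([row, column] in pixels: a listed point, or the origin of a listed thing).
The state is a dict: "t": time; "q": joint angles; "dq": joint speeds; "joint_torque": joint torques, N m; "tcp_pos": TCP position; "tool_rot": TCP orientation; "contact_force": force on the tool from outside, world axes, zero at the start; "ft_torque": the same for the moment, N m; "width": finger opening in m; "grasp_force": force on a finger pad.
Only numpy, scipy, OpenCV 4.12 (cv2) and the standard library are available. Lean on these libraries where they do the work, as an engineer would, in place of code of your own. Each camera call takes 0.05 s, during which the arm holds its last target. There are 200 camera calls.

## Working session

There is one attempt and no reset: what is moved stays moved. The work goes in short steps, Python scripts to look and compute and a shell command to move; the robot and the scene stay as the last step left them, time stands still between calls to the robot, and variables do not carry over. Pictures are saved under pics/ and viewed, at most 10 in all, crops included, and the job is handed in when it is done.

```bash
ls; mkdir -p pics; cat > h.py <<'E'
import numpy as np, cv2
from cell import *
def ray(cam,row,col,z):
    m=camera_model(cam);K=np.array(m["camera_matrix"]);T=np.array(m["T"])
    d=T[:3,:3]@np.linalg.solve(K,[col,row,1]);o=T[:3,3]
    return o+d*(z-o[2])/d[2]
def save(cam,n):
    p=snapshot(cam);cv2.imwrite(f"pics/{n}.png",cv2.cvtColor(np.asarray(p),cv2.COLOR_RGB2BGR));return p
E
python3 - <<'E'
from h import *
s=read_state();print(s)
for c in("scene","side"):
    save(c,c+"0")
    for l,z in(("cover_rib",.078),("cover",.062),("box",0)):
        for r in mark_of(c,l)[:2]: print(c,l,r,ray(c,*r["at"],z).round(4))
    print(np.array(camera_model(c)["T"])[:3,3])
E
```

```text
pics
{'t': 0.0, 'q': array([-4.66060268e-02,  4.80817235e-01,  1.59683516e+00,  6.84074496e-05,
        1.06509850e+00, -4.66389335e-02]), 'dq': array([ 0.00126809,  0.00315721, -0.00079833,  0.00079829,  0.00033837,
       -0.00116944]), 'joint_torque': array([ 2.41355090e-03, -9.50650907e+01, -4.30184269e+01, -5.27583288e-04,
        1.24796593e-02,  1.26860105e-04]), 'tcp_pos': array([6.49641677e-01, 5.45500231e-05, 2.55696276e-01]), 'tool_rot': array([ 7.07106756e-01,  7.07106568e-01, -3.67853850e-04, -4.48281172e-04]), 'contact_force': array([ 0.35083489, -0.54797949,  0.36679924]), 'ft_torque': array([-0.02380281,  0.0472777 ,  0.01994568]), 'grasp_force': 0.0, 'width': 0.08512920244103629}
scene cover_rib {'at': [220.0, 279.1], 'p': 0.96} [ 0.5385 -0.0635  0.078 ]
scene cover {'at': [221.1, 279.3], 'p': 0.56} [ 0.5298 -0.0546  0.062 ]
scene box {'at': [219.2, 318.9], 'p': 0.56} [0.5474 0.0645 0.    ]
[ 1.13998955 -0.64280656  0.91236399]
side cover_rib {'at': [213.7, 277.7], 'p': 0.72} [ 0.5354 -0.0615  0.078 ]
side cover {'at': [218.8, 276.2], 'p': 0.62} [ 0.5337 -0.0584  0.062 ]
side box {'at': [362.0, 260.1], 'p': 0.31} [ 0.3552 -0.3359  0.    ]
[ 0.09871644 -0.85257638  0.81325464]
```

View pics/scene0.png

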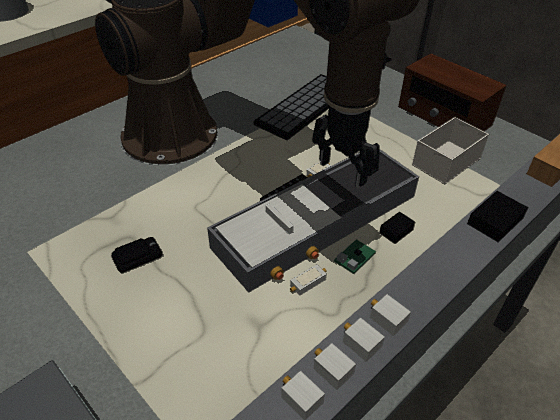

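View pics/side0.png

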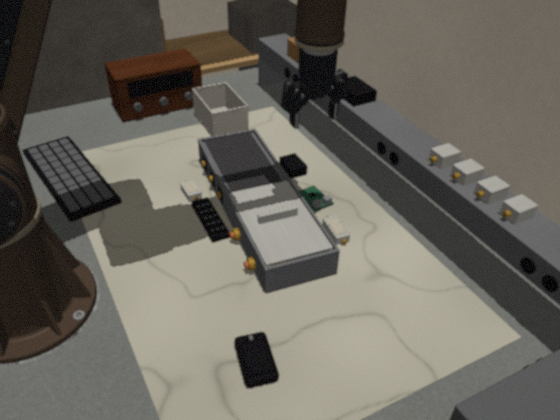

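```bash
python3 - <<'E'
import cv2
a=cv2.imread("pics/scene0.png")[135:295,195:430];b=cv2.imread("pics/side0.png")[120:290,180:350]
cv2.imwrite("pics/c1.png",cv2.resize(a,None,fx=3.4,fy=3.4,interpolation=cv2.INTER_CUBIC));cv2.imwrite("pics/c2.png",cv2.resize(b,None,fx=3.4,fy=3.4,interpolation=cv2.INTER_CUBIC))
E
```

```text
(no output)
```

View pics/c1.png

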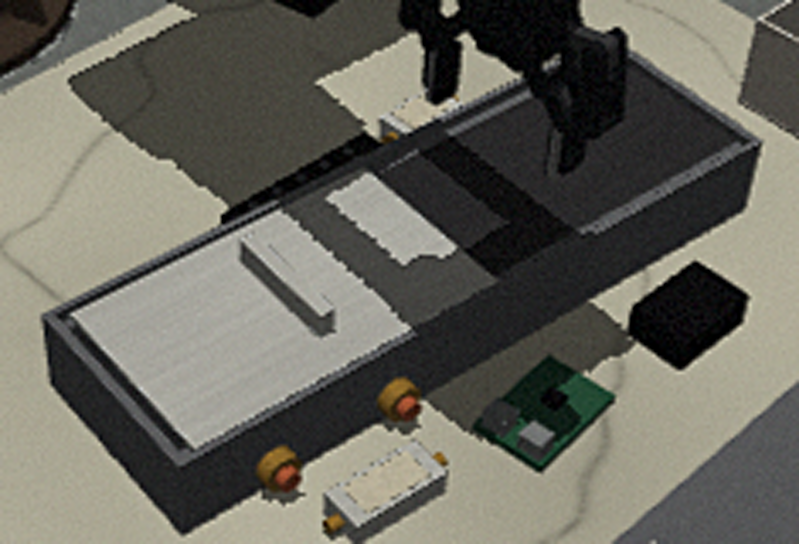

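View pics/c2.png

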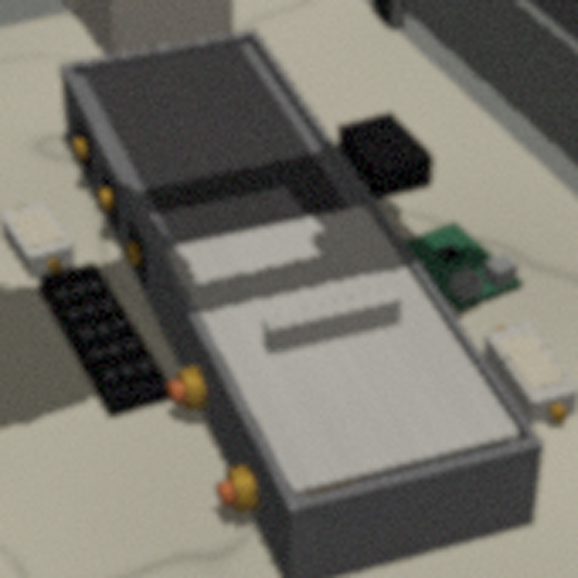

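```bash
cat >> h.py <<'E'
from scipy.optimize import least_squares
def proj(cam,P):
    m=camera_model(cam);K=np.array(m["camera_matrix"]);T=np.array(m["T"])
    p=K@(T[:3,:3].T@(np.asarray(P)-T[:3,3]));return p[:2]/p[2]
E
python3 - <<'E'
from h import *
f=lambda o,c:[o[0]+(c[0]+.5)/3.4-.5,o[1]+(c[1]+.5)/3.4-.5]
a=(195,135);b=(180,120)
C=[("scene",f(a,(45,318)),(-81,-260,70)),("scene",f(a,(183,465)),(81,-260,70)),("scene",f(a,(760,143)),(81,260,70)),("scene",f(a,(183,532)),(81,-260,0)),
("side",f(b,(538,443)),(81,-260,70)),("side",f(b,(290,508)),(-81,-260,70)),("side",f(b,(65,68)),(-81,260,70)),("side",f(b,(255,36)),(81,260,70))]
def pos(p,l):
    c,s=np.cos(p[2]),np.sin(p[2]);l=np.array(l)/1000;return np.array([p[0]+c*l[0]-s*l[1],p[1]+s*l[0]+c*l[1],l[2]])
r=least_squares(lambda p:np.concatenate([proj(c,pos(p,l))-u for c,u,l in C]),[.54,.06,0])
print(r.x,r.fun.round(1).reshape(-1,2).tolist())
p=r.x;c,s=np.cos(p[2]),np.sin(p[2])
for q in((.5385,-.0635),(.5354,-.0615)): print("rib in box",np.array([[c,s],[-s,c]])@(np.array(q)-p[:2]))
E
```

```text
[ 0.54834084  0.05644774 -0.11849649] [[-1.3, -1.3], [-1.4, 0.6], [1.3, -0.6], [-0.3, 1.6], [1.5, -0.4], [-0.3, -0.1], [-2.0, -2.0], [0.0, -2.9]]
rib in box [ 0.00440831 -0.12026998]
rib in box [ 0.00109361 -0.11865049]
```

```bash
cat >> h.py <<'E'
BOX=np.array([.5483,.0564,-.1185])
from scipy.spatial.transform import Rotation as R
def go(bx,by,z,yaw=0):
    """tool-frame shift units (2cm) and z turn units (.15) to reach box-frame x,y, tip height z, tool yaw in box"""
    s=read_state();M=R.from_quat(s["tool_rot"]).as_matrix();c,n=np.cos(BOX[2]),np.sin(BOX[2])
    w=np.array([BOX[0]+c*bx-n*by,BOX[1]+n*bx+c*by,z+.025])
    cur=np.array([[c,n],[-n,c]])@(s["tcp_pos"][:2]-BOX[:2])
    y=np.arctan2(-M[0,0],M[1,0])-BOX[2]
    print("t",s["t"],"box xy",cur.round(4),"tip",s["tcp_pos"][2]-.025,"yaw",round(y,3),"F",s["contact_force"].round(1),"| units",(M.T@(w-s["tcp_pos"])/.02).round(2),"turn",round((y-yaw)/.15,2))
E
python3 -m creep '[[[0,0,0],[0,0,0.8],1],[[0,0,0],[0,0,0],1]]' 20; python3 -c "
from h import *
go(0,-.152,.074)"
```

```text
t: 0.6
tcp_pos: [0.6499, 0.0, 0.2563]
tool_rot: [0.749, 0.663, -0.0, -0.0]
contact_force: [0.1, -0.3, -0.1]
width: 0.059
grasp_force: 0.0
t 0.6 box xy [ 0.1076 -0.044 ] tip 0.2312772431527337 yaw -0.004 F [ 0.1 -0.3 -0.1] | units [-5.42 -5.36  7.86] turn -0.03
```

```bash
python3 -m creep '[[[-1,-1,0.8],[0,0,0],1],[[-1,-1,1],[0,0,0],1],[[-1,-1,1],[0,0,0],1],[[-1,-1,1],[0,0,0],1],[[-1,-1,1],[0,0,0],1]]';python3 -m creep '[[[-0.4,-0.4,1],[0,0,0],1],[[0,0,1],[0,0,0],1],[[0,0,0],[0,0,0],1]]'; python3 -c "
from h import *
go(0,-.152,.074);save('scene','s1');save('wrist','w1')
print(read_state()['width'])
for r in mark_of('wrist','cover_rib')[:2]: print(r,ray('wrist',*r['at'],.078))"
```

```text
t: 1.1
tcp_pos: [0.5379, -0.0878, 0.1598]
tool_rot: [0.747, 0.665, 0.0, 0.0]
contact_force: [0.1, 0.5, -0.1]
width: 0.0004
grasp_force: 0.0
t: 1.4
tcp_pos: [0.5284, -0.0943, 0.1185]
tool_rot: [0.747, 0.664, -0.001, -0.001]
contact_force: [0.3, -0.2, -0.4]
width: -0.0003
grasp_force: 0.0
t 1.4 box xy [-0.002 -0.152] tip 0.09350944372780773 yaw 0.001 F [ 0.3 -0.2 -0.4] | units [-0.    0.1   0.98] turn 0.0
-3.218102142108738e-05
{'at': [187.3, 284.3], 'p': 0.59} [ 0.53473812 -0.06039227  0.078     ]
```

View pics/w1.png

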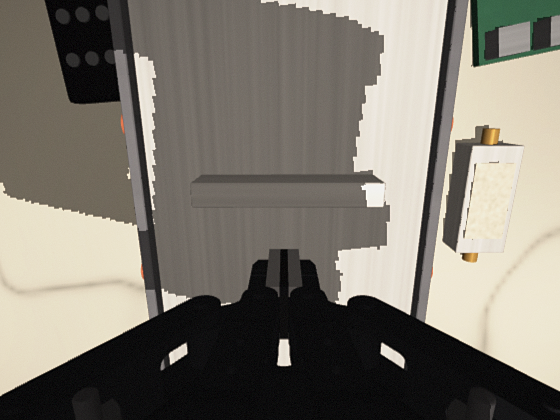

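The wrist picture shows the rib at rows 175–207, columns 190–385, with the shut fingertips (row ~250, column 285) clear behind it and centred. I'll lower and push.

```bash
python3 -m creep '[[[0,0.1,0.5],[0,0,0],1],[[0,0,0.45],[0,0,0],1],[[0.4,0,0],[0,0,0],1],[[0.4,0,0],[0,0,0],1],[[0.3,0,0],[0,0,0],1]]';python3 -m creep '[[[0.3,0,0],[0,0,0],1],[[0.3,0,0],[0,0,0],1],[[0.4,0,0],[0,0,0],1],[[0.5,0,0],[0,0,0],1],[[0.5,0,0],[0,0,0],1]]'; python3 -c "
from h import *
go(0,.110,.074)"
```

```text
t: 2.05
tcp_pos: [0.5345, -0.0718, 0.1013]
tool_rot: [0.748, 0.664, -0.0, -0.0]
contact_force: [-0.8, -2.3, -1.9]
width: -0.0001
grasp_force: 1.5
t: 2.55
tcp_pos: [0.5394, -0.0322, 0.1014]
tool_rot: [0.748, 0.663, 0.0, 0.0]
contact_force: [0.2, -4.4, 0.1]
width: -0.0002
grasp_force: 2.2
t 2.55 box xy [ 0.0016 -0.089 ] tip 0.07641212492013078 yaw -0.002 F [ 0.2 -4.4  0.1] | units [ 9.95 -0.1   0.12] turn -0.01
```

```bash
python3 -m creep '[[[0.5,0,0],[0,0,0],1],[[0.5,0,0],[0,0,0],1],[[0.5,0,0],[0,0,0],1],[[0.5,0,0],[0,0,0],1],[[0.5,0,0],[0,0,0],1]]';python3 -m creep '[[[0.5,0,0],[0,0,0],1],[[0.5,0,0],[0,0,0],1],[[0.5,0,0],[0,0,0],1],[[0.5,0,0],[0,0,0],1],[[0.5,0,0],[0,0,0],1]]'; python3 -m creep '[[[0.5,0,0],[0,0,0],1],[[0.5,0,0],[0,0,0],1],[[0.5,0,0],[0,0,0],1],[[0.5,0,0],[0,0,0],1],[[0.4,0,0],[0,0,0],1]]'; python3 -c "
from h import *
go(0,.110,.074)"
```

```text
t: 3.05
tcp_pos: [0.5453, 0.0176, 0.1014]
tool_rot: [0.748, 0.664, -0.0, 0.0]
contact_force: [-0.7, -5.5, 1.8]
width: -0.0002
grasp_force: 2.7
t: 3.55
tcp_pos: [0.5512, 0.0672, 0.1014]
tool_rot: [0.748, 0.664, -0.0, 0.0]
contact_force: [-0.1, -6.2, 1.6]
width: 0.0002
grasp_force: 2.9
t: 4.05
tcp_pos: [0.5568, 0.1149, 0.1014]
tool_rot: [0.748, 0.664, -0.0, -0.0]
contact_force: [-0.2, -5.9, 4.3]
width: 0.0002
grasp_force: 3.2
t 4.05 box xy [0.0015 0.0591] tip 0.0763973832149118 yaw -0.001 F [-0.2 -5.9  4.3] | units [ 2.55 -0.08  0.12] turn -0.01
```

```bash
python3 -m creep '[[[0.5,0,0],[0,0,0],1],[[0.5,0,0],[0,0,0],1],[[0.4,0,0],[0,0,0],1],[[0.3,0,0],[0,0,0],1],[[0.2,0,0],[0,0,0],1]]';python3 -m creep '[[[0.2,0,0],[0,0,0],1],[[0.15,0,0],[0,0,0],1],[[0.15,0,0],[0,0,0],1]]'; python3 -c "
from h import *
go(0,.110,.074)
for l,z in(('cover_rib',.078),('marked_tip',.05),('marked_pivot',.05),('plain_tip',.05)):
  for c in('scene','side'):
    snapshot(c)
    for r in mark_of(c,l)[:2]:
      w=ray(c,*r['at'],z);k,n=np.cos(BOX[2]),np.sin(BOX[2]);print(c,l,r['p'],w.round(4),'box',(np.array([[k,n],[-n,k]])@(w[:2]-BOX[:2])).round(4))
save('scene','s2');save('side','d2')"
```

```text
t: 4.55
tcp_pos: [0.5612, 0.1525, 0.1014]
tool_rot: [0.748, 0.664, -0.0, -0.0]
contact_force: [0.3, -7.7, 4.0]
width: -0.0002
grasp_force: 3.4
t: 4.85
tcp_pos: [0.5624, 0.1621, 0.1014]
tool_rot: [0.748, 0.664, -0.0, -0.0]
contact_force: [-1.6, -5.9, 4.0]
width: 0.0
grasp_force: 3.3
t 4.85 box xy [0.0015 0.1066] tip 0.07636859743839333 yaw -0.001 F [-1.6 -5.9  4. ] | units [ 0.17 -0.07  0.12] turn -0.01
scene cover_rib 0.83 [0.5635 0.1759 0.078 ] box [0.0009 0.1205]
side cover_rib 0.81 [0.565  0.1748 0.078 ] box [0.0026 0.1196]
scene marked_tip 0.54 [ 0.537  -0.1176  0.05  ] box [ 0.0094 -0.1741]
side marked_tip 0.69 [ 0.5433 -0.1184  0.05  ] box [ 0.0157 -0.1741]
scene marked_pivot 0.83 [ 0.4926 -0.1242  0.05  ] box [-0.034  -0.1859]
side marked_pivot 0.75 [0.4183 0.0182 0.05  ] box [-0.1246 -0.0533]
side marked_pivot 0.55 [ 0.4979 -0.1358  0.05  ] box [-0.0273 -0.1968]
scene plain_tip 0.54 [ 0.5503 -0.0252  0.05  ] box [ 0.0116 -0.0808]
side plain_tip 0.52 [ 0.5512 -0.0184  0.05  ] box [ 0.0117 -0.074 ]
```

```bash
python3 -m creep '[[[0.1,0,0],[0,0,0],1],[[0.1,0,0],[0,0,0],1],[[0.1,0,0],[0,0,0],1]]'; python3 -m creep '[[[0.1,0,0],[0,0,0],1],[[0.1,0,0],[0,0,0],1]]'
```

```text
t: 6.05
tcp_pos: [0.563, 0.1655, 0.1012]
tool_rot: [0.748, 0.664, -0.002, 0.001]
contact_force: [-0.1, -43.9, 9.2]
width: -0.0002
grasp_force: 21.4
t: 6.25
tcp_pos: [0.5629, 0.166, 0.1012]
tool_rot: [0.747, 0.664, -0.004, 0.002]
contact_force: [2.2, -80.5, 17.5]
width: -0.0001
grasp_force: 40.2
```

View pics/s2.png

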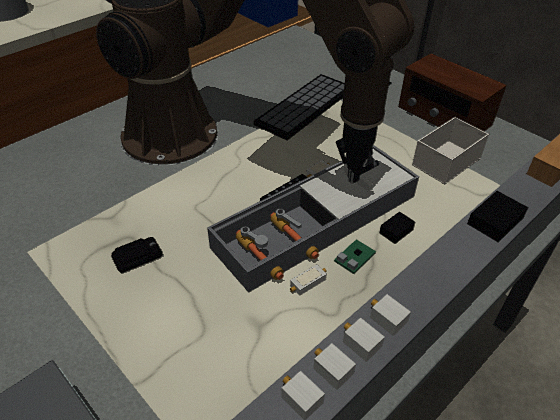

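```bash
python3 -m creep '[[[-0.4,0,0],[0,0,0],1],[[-0.6,0,0],[0,0,0],1],[[-0.5,0,-1],[0,0,0],1],[[-1,0,-0.8],[0,0,0],1],[[-1,0,0],[0,0,0],1]]'; python3 -m creep '[[[-1,0,0],[0,0,0],1],[[-1,0,0],[0,0,0],1],[[-1,0,0],[0,0,0],1],[[-1,0,0],[0,0,0],1],[[-1,0,0],[0,0,0],1]]';python3 -m creep '[[[-1,0,0],[0,0,0],1],[[-1,0,0],[0,0,0],1],[[-1,0.4,0],[0,0,0],1],[[-1,0.3,0],[0,0,-1],1],[[-1,0.3,0],[0,0,-0.7],1]]';python3 -m creep '[[[-1,0,0],[0,0,0],1],[[0,0,0],[0,0,0],1]]'; cat > l.py <<'E'
from h import *
import sys
k,n=np.cos(BOX[2]),np.sin(BOX[2])
for c in('scene','side','wrist'):
  save(c,c+sys.argv[1])
  for l,z in(('cover_rib',.078),('marked_tip',.05),('marked_pivot',.05),('plain_tip',.05)):
    for r in mark_of(c,l)[:2]:
      w=ray(c,*r['at'],z);print(c,l,r['p'],r['at'],'box',(np.array([[k,n],[-n,k]])@(w[:2]-BOX[:2])).round(4))
go(.0204,-.211,.045,.25)
E
python3 l.py 3
```

```text
t: 6.75
tcp_pos: [0.5565, 0.1018, 0.1392]
tool_rot: [0.748, 0.664, 0.001, 0.001]
contact_force: [0.8, 1.3, 0.4]
width: 0.0001
grasp_force: 0.0
t: 7.25
tcp_pos: [0.5434, 0.002, 0.1374]
tool_rot: [0.748, 0.663, 0.0, 0.0]
contact_force: [0.8, -0.2, 0.1]
width: -0.0005
grasp_force: 0.0
t: 7.75
tcp_pos: [0.5543, -0.099, 0.1373]
tool_rot: [0.656, 0.755, 0.0, -0.0]
contact_force: [0.2, 0.5, 0.2]
width: 0.0001
grasp_force: 0.0
t: 7.95
tcp_pos: [0.5577, -0.1199, 0.1373]
tool_rot: [0.658, 0.753, 0.0, 0.0]
contact_force: [-0.3, 0.5, 0.2]
width: 0.0001
grasp_force: 0.0
scene cover_rib 0.58 [178.3, 359.2] box [0.0046 0.1255]
scene cover_rib 0.5 [194.2, 285.1] box [-0.0567 -0.0569]
scene marked_tip 0.49 [242.0, 262.2] box [ 0.0156 -0.1755]
scene marked_pivot 0.95 [228.7, 247.1] box [-0.0387 -0.1794]
scene marked_pivot 0.58 [258.3, 352.2] box [ 0.1705 -0.0455]
scene plain_tip 0.73 [233.4, 396.5] box [0.1748 0.0865]
scene plain_tip 0.54 [221.3, 295.4] box [ 0.008  -0.0753]
side cover_rib 0.82 [156.8, 244.1] box [0.0037 0.1192]
side cover_rib 0.39 [169.5, 290.2] box [0.0908 0.0288]
side marked_tip 0.87 [236.9, 291.8] box [ 0.014  -0.1704]
side marked_tip 0.34 [157.1, 242.0] box [0.0112 0.1606]
side marked_pivot 0.92 [245.1, 273.8] box [-0.0315 -0.1815]
side plain_tip 0.73 [210.2, 276.0] box [ 0.015  -0.0736]
side plain_tip 0.72 [194.5, 192.3] box [-0.1487  0.0482]
wrist marked_tip 0.92 [228.2, 255.5] box [ 0.0121 -0.1799]
wrist marked_pivot 0.88 [224.3, 184.9] box [-0.0334 -0.1889]
wrist plain_tip 0.98 [72.2, 298.6] box [ 0.0145 -0.0805]
t 8.7 box xy [ 0.0295 -0.172 ] tip 0.11232105627874533 yaw 0.254 F [ 0.9 -0.5  0.1] | units [-1.77 -0.93  3.37] turn 0.02
```

View pics/wrist3.png

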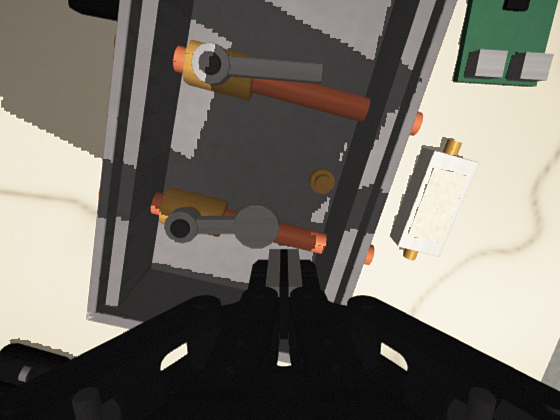

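The picture shows the disc at (255,228) with its pivot at (181,228). The plain handle is at (210–320, 65–72) and the fitting at (321,181). Next I'll move behind the disc and lower there.

```bash
python3 -m creep '[[[-1,-0.5,0],[0,0,0],1],[[-0.9,-0.45,0],[0,0,0],1],[[0,0,1],[0,0,0],1],[[0,0,1],[0,0,0],1],[[0,0,0.7],[0,0,0],1]]';python3 -m creep '[[[0,0,0.6],[0,0,0],1],[[0,0,0],[0,0,0],1]]'; python3 -c "
from h import *
go(.0204,-.213,.045,.25)"
```

```text
t: 9.2
tcp_pos: [0.5431, -0.1583, 0.0823]
tool_rot: [0.658, 0.753, -0.0, -0.0]
contact_force: [-0.6, 0.2, -0.7]
width: -0.0
grasp_force: 0.0
t: 9.4
tcp_pos: [0.5427, -0.1578, 0.0699]
tool_rot: [0.658, 0.753, -0.0, -0.001]
contact_force: [1.4, -0.7, 0.4]
width: 0.0001
grasp_force: 0.0
t 9.4 box xy [ 0.0198 -0.2133] tip 0.0448753713046074 yaw 0.254 F [ 1.4 -0.7  0.4] | units [ 0.01  0.04 -0.01] turn 0.02
```

```bash
python3 -m creep '[[[0.3,0,0],[0,0,0],1],[[0.2,0,0],[0,0,0],1],[[0.24,0.13,0],[0,0,-0.67],1],[[0.24,0.13,0],[0,0,-0.67],1]]';python3 -m creep '[[[0.24,0.13,0],[0,0,-0.67],1],[[0.24,0.13,0],[0,0,-0.67],1],[[0.24,0.13,0],[0,0,-0.67],1]]'; python3 l.py 4 | grep -v rib
```

```text
t: 9.8
tcp_pos: [0.5458, -0.1375, 0.0721]
tool_rot: [0.577, 0.817, 0.0, 0.001]
contact_force: [-1.1, -2.5, -0.2]
width: -0.0003
grasp_force: 1.3
t: 10.1
tcp_pos: [0.547, -0.1212, 0.0721]
tool_rot: [0.448, 0.894, 0.0, 0.001]
contact_force: [-0.4, -2.7, -0.4]
width: -0.0001
grasp_force: 1.2
scene marked_tip 0.52 [234.9, 265.7] box [ 0.0024 -0.1564]
scene marked_pivot 0.62 [230.3, 248.0] box [-0.0333 -0.1806]
scene plain_tip 0.47 [222.7, 293.8] box [ 0.0094 -0.0811]
side marked_tip 0.64 [235.3, 284.8] box [ 0.0018 -0.1605]
side marked_tip 0.64 [208.4, 259.4] box [-0.0182 -0.0546]
side marked_pivot 0.96 [245.7, 276.2] box [-0.0274 -0.1849]
side plain_tip 0.64 [212.7, 275.4] box [ 0.0105 -0.0816]
wrist marked_tip 0.89 [218.3, 285.8] box [ 0.0024 -0.1583]
wrist marked_pivot 0.77 [212.5, 178.7] box [-0.0338 -0.1886]
wrist plain_tip 0.77 [97.5, 438.6] box [ 0.0121 -0.0794]
t 10.85 box xy [ 0.0191 -0.177 ] tip 0.04626078089872112 yaw 0.756 F [ 0.6 -0.3 -0.1] | units [-1.28 -1.12  0.06] turn 3.37
```

```bash
python3 -m creep '[[[0.24,0.13,0],[0,0,-0.67],1],[[0.24,0.13,0],[0,0,-0.67],1],[[0.24,0.13,0],[0,0,-0.67],1],[[0.24,0.13,0],[0,0,-0.67],1]]';python3 -m creep '[[[0.24,0.13,0],[0,0,-0.67],1],[[0.24,0.13,0],[0,0,-0.67],1],[[0.24,0.13,0],[0,0,-0.67],1]]'; python3 l.py 5 | grep -v rib
```

```text
t: 11.25
tcp_pos: [0.5405, -0.1009, 0.0714]
tool_rot: [0.261, 0.965, -0.0, 0.0]
contact_force: [2.0, -2.3, -0.4]
width: 0.0003
grasp_force: 1.2
t: 11.55
tcp_pos: [0.5309, -0.0878, 0.0714]
tool_rot: [0.113, 0.994, -0.0, 0.001]
contact_force: [3.0, -2.9, -0.8]
width: 0.0001
grasp_force: 1.3
scene marked_tip 0.55 [197.0, 287.5] box [-0.0695 -0.0393]
scene marked_tip 0.48 [224.6, 263.7] box [-0.0269 -0.1411]
scene marked_pivot 0.61 [231.4, 249.7] box [-0.0281 -0.1795]
scene plain_tip 0.51 [176.3, 357.1] box [-0.0267  0.1517]
scene plain_tip 0.42 [223.7, 294.5] box [ 0.0129 -0.0818]
side marked_tip 0.62 [231.1, 269.6] box [-0.0241 -0.1364]
side marked_tip 0.38 [209.9, 274.7] box [ 0.0126 -0.0716]
side marked_pivot 0.59 [246.9, 277.1] box [-0.027  -0.1891]
side marked_pivot 0.45 [168.2, 291.6] box [0.1127 0.0705]
side plain_tip 0.61 [211.9, 274.5] box [ 0.0096 -0.0782]
side plain_tip 0.37 [360.8, 256.6] box [-0.162  -0.4415]
wrist marked_tip 0.81 [219.2, 283.8] box [-0.0255 -0.1427]
wrist marked_pivot 0.66 [214.2, 178.0] box [-0.033  -0.1888]
wrist plain_tip 0.78 [282.1, 426.1] box [ 0.0129 -0.0797]
t 12.3 box xy [-0.0008 -0.1452] tip 0.04627832767110552 yaw 1.459 F [-0.2  0.1 -0.9] | units [-1.42 -3.15  0.06] turn 8.06
```

```bash
python3 -m creep '[[[0.24,0.13,0],[0,0,-0.67],1],[[0.15,0,0],[0,0,0],1],[[0.1,0,0],[0,0,0],1]]';python3 -m creep '[[[0.1,0,0],[0,0,0],1],[[0.1,0,0],[0,0,0],1]]';python3 -m creep '[[[0.08,0,0],[0,0,0],1],[[0,0,0],[0,0,0],1]]'; python3 l.py 6 | grep -v rib
```

```text
t: 12.6
tcp_pos: [0.5226, -0.0835, 0.0717]
tool_rot: [0.066, 0.998, -0.0, 0.001]
contact_force: [12.4, 2.8, -3.1]
width: -0.0
grasp_force: 5.9
t: 12.8
tcp_pos: [0.5219, -0.0835, 0.0722]
tool_rot: [0.066, 0.998, -0.0, 0.004]
contact_force: [26.5, 5.4, -13.4]
width: 0.0001
grasp_force: 12.9
t: 13.0
tcp_pos: [0.5217, -0.0835, 0.0724]
tool_rot: [0.066, 0.998, -0.001, 0.006]
contact_force: [27.5, 5.0, -15.0]
width: -0.0
grasp_force: 13.4
scene marked_tip 0.58 [226.9, 264.4] box [-0.0199 -0.1441]
scene marked_tip 0.58 [258.4, 351.8] box [ 0.1702 -0.0464]
scene marked_pivot 0.71 [229.3, 247.5] box [-0.0366 -0.1798]
scene plain_tip 0.73 [230.8, 246.6] box [-0.0338 -0.1841]
scene plain_tip 0.6 [223.7, 296.5] box [ 0.0157 -0.0781]
side marked_tip 0.82 [231.0, 266.2] box [-0.0309 -0.1336]
side marked_pivot 0.84 [248.5, 276.3] box [-0.0304 -0.1931]
side plain_tip 0.67 [213.0, 275.9] box [ 0.0112 -0.083 ]
wrist marked_tip 0.57 [221.1, 287.6] box [-0.0333 -0.1402]
wrist marked_pivot 0.61 [223.0, 180.9] box [-0.0332 -0.1879]
wrist plain_tip 0.67 [311.7, 412.8] box [ 0.0143 -0.0797]
t 13.75 box xy [-0.0099 -0.1421] tip 0.047321920723710977 yaw 1.556 F [ 28.2   5.4 -14.1] | units [-1.56 -3.42  0.13] turn 8.71
```

Force rose to about 28 N, so the handle is on its stop, along box +y. I'll back off, rise and check.

```bash
python3 -m creep '[[[-0.5,0,0],[0,0,0],1],[[-0.4,0,0],[0,0,0],1],[[0,0,-1],[0,0,0],1],[[0,0,-1],[0,0,0],1],[[0,0,-1],[0,0,0],1]]';python3 -m creep '[[[-1,0,-1],[0,0,0],1],[[-1,0,-1],[0,0,0],1],[[0,0,-1],[0,0,0],1],[[0,0,0],[0,0,0],1],[[0,0,0],[0,0,0],1]]'; python3 l.py 7|grep wrist
```

```text
t: 14.25
tcp_pos: [0.533, -0.085, 0.1316]
tool_rot: [0.065, 0.998, 0.0, -0.001]
contact_force: [1.4, 0.7, -0.3]
width: -0.0005
grasp_force: 0.0
t: 14.75
tcp_pos: [0.5728, -0.0902, 0.1911]
tool_rot: [0.065, 0.998, 0.0, -0.0]
contact_force: [-0.5, 0.5, -1.1]
width: -0.0001
grasp_force: 0.0
wrist marked_tip 0.67 [107.0, 286.1] box [-0.0319 -0.1401]
wrist marked_tip 0.41 [105.3, 223.5] box [-0.0337 -0.187 ]
wrist marked_pivot 0.74 [104.8, 224.9] box [-0.034  -0.1859]
```

View pics/wrist7.png

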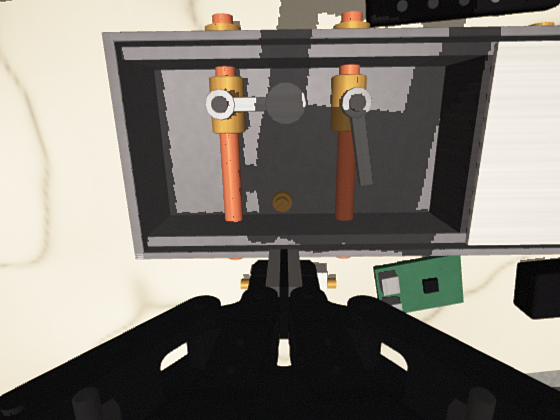

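View pics/side7.png

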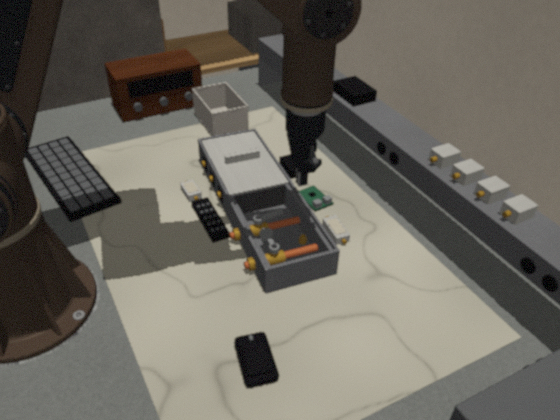

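The wrist picture shows the marked handle crosswise to its pipe, with the disc at (285,103) and the pivot at (222,104). The plain handle at (357–367, 103–185) is undisturbed. The side picture shows the cover parked at the far stop with its rib at (243,156), and the arm free of everything.

```bash
python3 -c "
from cell import sign_off
print(sign_off())"
```

```text
the job is handed in; nothing more can be done
None
```

I pushed the cover to its far stop and turned the disc-ended handle fully shut, left the straight handle and loose things undisturbed as far as the last pictures show, and handed the job in at about 15 s; no verdict came back.

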